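Size an unmarked setting tab in the slot ladder

ROBOT

A 7-joint arm with a two-finger parallel gripper is mounted at the origin on a cart in front of the work surface, level with it; the furniture and walls round the work are solid. World frame = base frame: x ahead of the robot, y to its left, z up, the work surface at z = 0. Lengths are in m, angles in rad, forces in N, time in s.
With the tool pointing down it reaches from about 0.4 to 0.85 m from the base axis. Payload 4.5 kg.
Tool frame: the origin (TCP) lies at the very end of the fingers, on their centre line; the grasp point (between the pads) lies 19 mm behind it; z points along the fingers, y is the direction in which the jaws open and shut (so a half turn about z gives the same grasp; the last joint's range is limited). The gripper opens to 88 mm and grips with 3 to 60 N. Pads are 18 mm wide; open, the fingers measure 123 mm over their backs; the gripper's body (75 mm by 187 mm) begins 45 mm behind the grasp point.
Start: joints at [-1.237, 0.689, -0.195, 1.565, 0.157, 0.902, -0.215], TCP at [0.185, 0.597, 0.239] pointing down, gripper open.
Joint ranges: [-3.01, 3.01], [-0.46, 2.08], [-1.47, 1.51], [0.13, 2.56], [-1, 4.14], [0.04, 2.09], [-2.66, 2.66]. Speed limits (rad/s): [2.57, 2.57, 3.14, 3.14, 3.14, 3.14, 3.14].

INTERFACE

Orientations are given as a unit quaternion [x, y, z, w].
In Python, from rig import r, claw, ik, status, grab_frame, workorder gives the robot as it stands. Calls block until the motion is done:
- r.move_ptp(position, orientation): joint-space move of the TCP to a pose.
- r.move_l(position, frame=None, speed=0.15, max_force=None): straight line of the TCP; frame=None keeps the orientation; speed is the mean speed in m/s. With max_force (N) it stops when the force on the tool has changed by that much, and returns True; else False.
- r.move_j(angles): joint-space move.
- claw.let_go() and claw.close(): open the fingers fully, or close them until they stop; the grip force is fixed at half the most.
- r.dwell(seconds).
- ik(position, orientation): joint angles nearest the present ones, or None.
- status.observe(): the state.
- grab_frame(name): name is "scene" or "top"; returns a dict with "color" (480x640x3 uint8, blue, green, red), "depth" (480x640 float32, m along the optical axis (not along the pixel's ray), 0 where there is no reading), "vertical_fov" (degrees; the focal length in pixels is half the picture's height over the tangent of half this angle, whatever the lens; pixels are square), "cx", "cy" (the principal point, pixels), "dist" ([k1, k2, p1, p2, k3] as OpenCV has them; the pictures are not rectified), "position" and "rotation" of the camera in the world. Camera axes: x right, y up, looking along -z (the intrinsics and any distortion apply to the point x, -y, -z); pixel columns grow to the right and rows downward; lengths in m; the calibration is good to about 2 mm. A picture is of the moment at which its call begins.
A pose or a line that the arm cannot do raises r.IKError and nothing moves.
- workorder.close_job(): hands the job in, once; it reports no verdict.
The state is a dict: "time": time; "q": joint angles; "qvel": joint speeds; "joint_torque": joint torques, N m; "eef_pos": TCP position; "tool_rot": TCP orientation; "ft_force": force on the tool from outside, world axes, zero at the start; "torque": the same for the moment, N m; "gripper_width": opening from 0.0 (shut) to 1.0 (fully open).
Only numpy, scipy, OpenCV 4.12 (cv2) and the standard library are available. Lean on these libraries where they do the work, as an engineer would, in place of code of your own. Each camera call takes 0.05 s, during which the arm holds its last target.

TASK

Take the unmarked tab from the pocket at the yellow end of the stand and find its size on the slot ladder: rest its blade gently on the narrowest slot first, then work up towards the wide end slot by slot, always pressing only gently, until the first slot accepts it. Seat it fully home there, grip shoulders down on the ladder, and let go; leave the other two tabs in their pockets and the marker, the spool and the orange knob where they are.

Things in the scene. Friction and masses are not known exactly. Their poses are not given: they have to be found in the camera images.
- gauge: slot ladder fixed to the bench: blue bed 64 (x) x 200 (y) x 8 mm under a sprung aluminium comb 44 (x) x 160 (y) mm, flat top at z = 44 mm. Pressed by over 3 N the comb sinks 1 mm per 2.5 N, at most 6 mm, then is hard; over 30 N spoils it. Origin: centre of the bed's underside, z up. Five square-edged slots 24 mm deep run along x, open at both ends. A tab fully home has its origin at z = 26 mm.
- first_slot (a point): nominal centre of the narrowest slot's mouth, on the comb's top at the bed's x = 0, y = +52 mm; axes as gauge. The slots follow each 26 mm along -y and are 6, 8.5, 11, 13.5, 16 mm wide. The comb is clamped through oblong holes: all slots together really sit up to 4 mm off nominal along y, either way; this differs every time, is not shown in the readings and does not move in use.
- last_slot (a point): nominal centre of the widest (16 mm) slot's mouth, at the bed's x = 0, y = -52 mm, on the comb's top; the real slot is off along y by the same unknown amount as the others. A tab has about 1 mm total clearance in the slot that suits it; the next narrower one is 1.5 mm too tight. The two narrowest slots accept none of the tabs.
- stand: grey stand fixed to the bench, 230 (x) x 60 (y) x 28 mm high, yellow marks at its -x end. Three pockets at x = -70, 0, +70 mm, each 36 (x) x 18 (y) mm, 22 mm deep. Origin: centre of its underside, z up. A tab in a pocket stands upright, shoulder on the stand, its origin 10 mm above the stand's underside, its axes along the stand's.
- yellow_pocket (a point): centre of the mouth of the pocket at the yellow end (stand's x = -70 mm), on the stand's top; axes as stand. The tab that stands here is the one to size; which of the three it is changes.
- tab_a: setting tab: steel blade 30 mm wide (x) and 18 mm long under a black plastic grip 34 (x) x 24 (y) x 36 mm tall with flat sides. Origin: centre of the blade's tip, z up through the grip; shoulder (underside of the grip) at z = 18 mm, top at 54 mm. Blade thickness (y) is 9 to 16 mm, unmarked, different on each of the three tabs. About 100 g.
- tab_b: another setting tab that looks like tab_a, with the same sizes and axes, but another, untold blade thickness.
- tab_c: the third setting tab, like tab_a in looks, sizes and axes, but another, untold blade thickness.
- marker: white and red marker pen lying between the stand and the ladder, 17 x 135 x 16 mm, long axis along its y; origin at the centre of its underside. A bystander.
- wick_spool: small blue flat spool lying on the bench, 50 mm across, 12 mm high; origin at the centre of its underside. A bystander.
- printed_knob: orange star knob lying on the bench, 44 x 43 x 28 mm; origin at the centre of its underside. A bystander.

How it is judged:
On the way, in this order (a step that is already met when the one before it is completed fails the run):
1. the tab rests on the ladder over the narrowest slot (((y of tab_a in the frame of gauge between 0.042 and 0.062 m and x of tab_a in the frame of gauge between -0.012 and 0.012 m and contact force between tab_a and gauge above 0.3 N and z of tab_a in the frame of gauge above 0.034 m) or (y of tab_b in the frame of gauge between 0.042 and 0.062 m and x of tab_b in the frame of gauge between -0.012 and 0.012 m and contact force between tab_b and gauge above 0.3 N and z of tab_b in the frame of gauge above 0.034 m) or (y of tab_c in the frame of gauge between 0.042 and 0.062 m and x of tab_c in the frame of gauge between -0.012 and 0.012 m and contact force between tab_c and gauge above 0.3 N and z of tab_c in the frame of gauge above 0.034 m))), for 0.05 s.
2. the tab is tried on the second slot (((y of tab_a in the frame of gauge between 0.016 and 0.036 m and x of tab_a in the frame of gauge between -0.012 and 0.012 m and contact force between tab_a and gauge above 0.3 N and z of tab_a in the frame of gauge above 0.034 m) or (y of tab_b in the frame of gauge between 0.016 and 0.036 m and x of tab_b in the frame of gauge between -0.012 and 0.012 m and contact force between tab_b and gauge above 0.3 N and z of tab_b in the frame of gauge above 0.034 m) or (y of tab_c in the frame of gauge between 0.016 and 0.036 m and x of tab_c in the frame of gauge between -0.012 and 0.012 m and contact force between tab_c and gauge above 0.3 N and z of tab_c in the frame of gauge above 0.034 m))), for 0.05 s.
3. the tab is tried on the slot just narrower than the one that suits it (or, where that was the second slot, is seated in the one that suits it) (((y of tab_a in the frame of gauge between -0.01 and 0.01 m and x of tab_a in the frame of gauge between -0.012 and 0.012 m and z of tab_a in the frame of gauge below 0.028 m) or (y of tab_b in the frame of gauge between -0.01 and 0.01 m and x of tab_b in the frame of gauge between -0.012 and 0.012 m and contact force between tab_b and gauge above 0.3 N and z of tab_b in the frame of gauge above 0.034 m) or (y of tab_c in the frame of gauge between -0.036 and -0.016 m and x of tab_c in the frame of gauge between -0.012 and 0.012 m and contact force between tab_c and gauge above 0.3 N and z of tab_c in the frame of gauge above 0.034 m))), for 0.05 s.
At the end, for the whole second after the job is handed in: The tab from the yellow-end pocket stands in the narrowest slot that accepts it (10 mm either way along the row, within 12 mm of the row's centre line), fully home within 2 mm, upright within 0.06 rad, released and at rest; the other two tabs are still seated in the two other pockets (((y of tab_a in the frame of gauge between -0.01 and 0.01 m and x of tab_a in the frame of gauge between -0.012 and 0.012 m and z of tab_a in the frame of gauge below 0.028 m and angle between tab_a's own z axis and vertical below 0.06 rad and linear speed of tab_a below 0.02 m/s and x of each of tab_b, tab_c in the frame of stand above -0.035 m and z of each of tab_b, tab_c in the frame of stand below 0.016 m and horizontal distance between each of tab_b, tab_c and stand below 0.09 m) or (y of tab_b in the frame of gauge between -0.036 and -0.016 m and x of tab_b in the frame of gauge between -0.012 and 0.012 m and z of tab_b in the frame of gauge below 0.028 m and angle between tab_b's own z axis and vertical below 0.06 rad and linear speed of tab_b below 0.02 m/s and x of each of tab_a, tab_c in the frame of stand above -0.035 m and z of each of tab_a, tab_c in the frame of stand below 0.016 m and horizontal distance between each of tab_a, tab_c and stand below 0.09 m) or (y of tab_c in the frame of gauge between -0.062 and -0.042 m and x of tab_c in the frame of gauge between -0.012 and 0.012 m and z of tab_c in the frame of gauge below 0.028 m and angle between tab_c's own z axis and vertical below 0.06 rad and linear speed of tab_c below 0.02 m/s and x of each of tab_a, tab_b in the frame of stand above -0.035 m and z of each of tab_a, tab_b in the frame of stand below 0.016 m and horizontal distance between each of tab_a, tab_b and stand below 0.09 m))); the robot touches nothing.
It fails at once if a tab is pressed on the ladder with more than 30 N (contact force between any of tab_a, tab_b, tab_c and gauge above 30 N).
It fails at once if the hand presses on the ladder with more than 30 N (contact force between the arm and gauge above 30 N).
It fails at once if a bystander (marker, spool, orange knob) is moved more than 30 mm (distance of any of marker, wick_spool, printed_knob from where it was at the start of the episode above 0.03 m).
It also fails if it takes over 72 s, if anything falls off the work surface, if the arm or the gripper's body presses on something with over 40 N, if the wrist force passes 120 N, or if a joint passes its speed limit or range.

## Working session

There is one attempt and no reset: what is moved stays moved. The work goes in short steps, each a Python script; the robot and the scene stay as the last script left them, time stands still between calls to the robot, and variables do not carry over. Pictures are saved under pics/ and viewed, and the job is handed in when it is done.

```bash
ls; mkdir -p pics
python3 - <<'E'
from rig import r, claw, ik, status, grab_frame, workorder
import cv2,numpy as np
s=status.observe(); print(s['time'],s['eef_pos'],s['tool_rot'],s['ft_force'],s['gripper_width'])
for n in ("scene","top"):
    f=grab_frame(n); cv2.imwrite(f"pics/{n}0.png",f["color"]); np.savez(f"pics/{n}0.npz",**f)
    print(n,f['vertical_fov'],f['cx'],f['cy'],f['dist'],f['position'],f['rotation'])
E
```

```text
pics
0.0 [0.18445096 0.59652742 0.23793622] [ 1.49304125e-01  9.88790936e-01 -8.72386877e-04 -4.69799764e-05] [-0.09216664 -1.16134617  0.10330215] 1.0000583093824236
scene 46.111150335770716 305.3620077414068 234.85446291133582 [-0.15396136  0.          0.          0.          0.        ] [-0.7172795   0.00325721  1.0416209 ] [-0.30562099  0.31986265  0.63495065 -0.63334143]
top 45.797676203536525 318.8642084266684 239.30562628862 [-0.06893055  0.          0.          0.          0.        ] [ 0.29666102 -0.01859055  1.26759453] [-0.07169566  0.07151052  0.72109244 -0.68539891]
```

View pics/scene0.png

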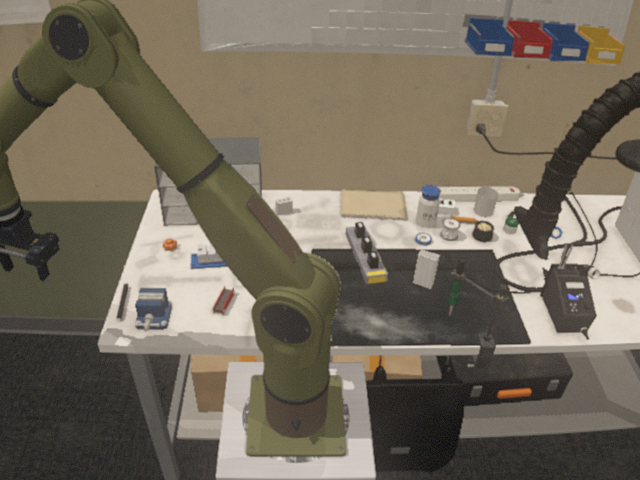

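View pics/top0.png

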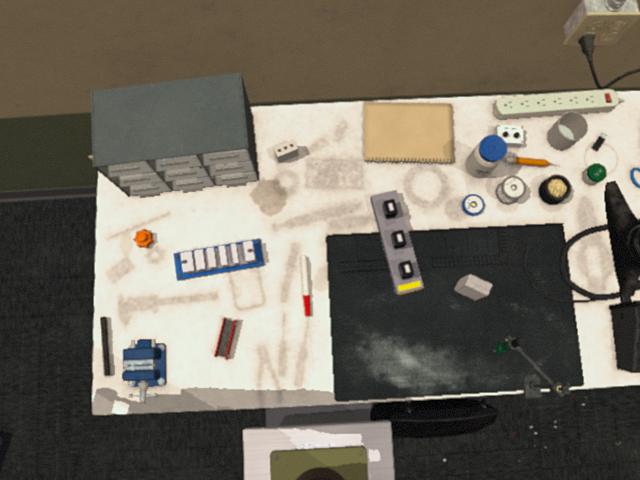

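The top view shows the blue ladder bed near (219,258). The stand runs from (385,195) to (410,290), with its yellow mark at (409,287) and the target tab at (406,269). The marker is near (307,290), the knob at (144,239) and the spool at (473,204). Next I'll measure these positions.

```bash
cat > h.py <<'E'
import numpy as np, cv2
from scipy.spatial.transform import Rotation as R
def K(f):
    fl=f['color'].shape[0]/2/np.tan(np.radians(float(f['vertical_fov']))/2)
    return np.array([[fl,0,f['cx']],[0,fl,f['cy']],[0,0,1.]])
def rot(f):
    q=np.asarray(f['rotation']); return R.from_quat(q).as_matrix() if q.size==4 else q
def cast(f,uv,z):
    n=cv2.undistortPoints(np.asarray(uv,float).reshape(-1,1,2),K(f),np.asarray(f['dist'],float)).reshape(-1,2)
    d=np.c_[n[:,0],-n[:,1],-np.ones(len(n))]@rot(f).T
    p=np.asarray(f['position']); t=(z-p[2])/d[:,2]
    return p+t[:,None]*d
def proj(f,P):
    c=(np.atleast_2d(P)-f['position'])@rot(f); c=c*[1,-1,-1]
    return cv2.projectPoints(c.reshape(-1,1,3),np.zeros(3),np.zeros(3),K(f),np.asarray(f['dist'],float))[0].reshape(-1,2)
E
python3 - <<'E'
from h import *
for n,boxes in (("top",((165,230,275,285),(365,185,430,300))),("scene",((180,235,260,275),(340,220,395,290)))):
    f=dict(np.load(f"pics/{n}0.npz")); im=f['color']
    hsv=cv2.cvtColor(im,cv2.COLOR_BGR2HSV)
    for k,(a,b,c,d) in enumerate(boxes):
        s=im[b:d,a:c]; m=(700//max(s.shape[1],1)); m=min(m,560//s.shape[0]); cv2.imwrite(f"pics/{n}_crop{k}.png",cv2.resize(s,None,fx=m,fy=m,interpolation=cv2.INTER_CUBIC)); print(n,k,'scale',m)
    mb=cv2.inRange(hsv,(100,120,40),(125,255,255)); my=cv2.inRange(hsv,(22,120,120),(35,255,255))
    for nm,mk,(a,b,c,d),z in(("blue",mb,boxes[0],.008),("yellow",my,boxes[1],.028)):
        q=np.zeros_like(mk); q[b:d,a:c]=mk[b:d,a:c]
        pts=np.argwhere(q)[:,::-1].astype(np.float32)
        w=cast(f,pts,z)[:,:2].astype(np.float32)
        print(n,nm,len(pts),cv2.minAreaRect(pts),'world',cv2.minAreaRect(w*1000))
E
```

```text
top 0 scale 6
top 1 scale 4
top blue 565 ((218.142822265625, 259.3875427246094), (26.423442840576172, 87.47071075439453), 80.07376098632812) world ((521.38916015625, 203.57574462890625), (60.773963928222656, 196.36280822753906), 7.198068141937256)
top yellow 140 ((409.176513671875, 287.2059020996094), (8.731282234191895, 23.040882110595703), 75.96376037597656) world ((434.3533020019531, -217.06947326660156), (19.105375289916992, 51.27737808227539), 10.973182678222656)
scene 0 scale 8
scene 1 scale 8
scene blue 13 ((208.0, 262.0), (10.0, 32.0), 90.0) world ((505.86590576171875, 249.40545654296875), (44.27606201171875, 90.73844909667969), 7.314421653747559)
scene yellow 141 ((376.219482421875, 276.4755859375), (10.932723045349121, 17.55861473083496), 83.6598129272461) world ((420.9106140136719, -218.43869018554688), (44.778968811035156, 48.98235321044922), 0.253120094537735)
```

View pics/top_crop0.png

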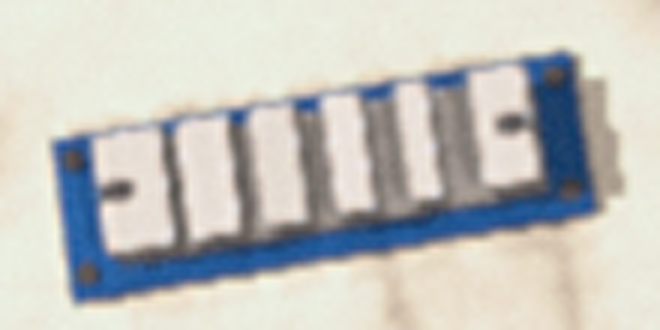

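View pics/top_crop1.png

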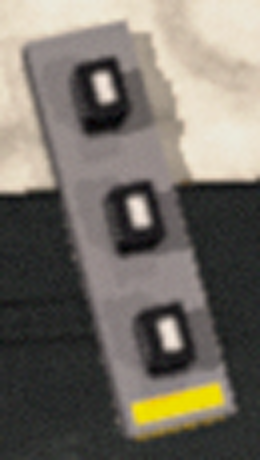

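View pics/scene_crop1.png

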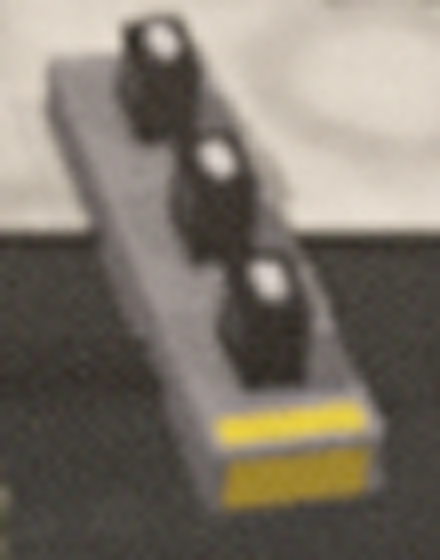

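The crops show the comb as five slots between six white ribs, narrowest on the image left. The three tabs carry a white patch on their tops. I'll fit edges and patches at sub-pixel accuracy.

```bash
cat > meas.py <<'E'
from h import *
import sys
f=dict(np.load("pics/top0.npz")); S=8
def crop(a,b,c,d):
    s=f['color'][b:d,a:c]; return cv2.resize(s,None,fx=S,fy=S,interpolation=cv2.INTER_CUBIC)
def px(p,a,b): return (np.asarray(p,float)+.5)/S-.5+[a,b]
def rect(c,z,a,b):
    w=cast(f,px(c.reshape(-1,2),a,b),z)[:,:2]*1000
    (cx,cy),(p,q),an=cv2.minAreaRect(w.astype(np.float32)); 
    return np.array([cx,cy]),(p,q),an
# bed
a,b=165,230; im=crop(a,b,275,285); hsv=cv2.cvtColor(im,cv2.COLOR_BGR2HSV)
mb=cv2.inRange(hsv,(100,110,40),(125,255,255))
pts=np.argwhere(mb)[:,::-1]; hull=cv2.convexHull(pts.astype(np.int32))
for z in(0,.008): print('bed',z,rect(hull,z,a,b))
w=cv2.inRange(im,(175,)*3,(255,)*3)
for th in (165,185,200):
    w=((im.min(2)>th)*255).astype(np.uint8)
    inb=np.zeros_like(w); cv2.fillConvexPoly(inb,hull,255); w&=cv2.erode(inb,np.ones((9,9)))
    cs=[c for c in cv2.findContours(w,cv2.RETR_EXTERNAL,cv2.CHAIN_APPROX_NONE)[0] if cv2.contourArea(c)>1500]
    cs.sort(key=lambda c:c[:,0,0].mean())
    print('th',th)
    for c in cs: print('  rib',[np.round(x,1) for x in rect(c,.044,a,b)])
# stand
a,b=365,185; im=crop(a,b,430,300); g=im.min(2)
w=(g>130).astype(np.uint8)*255
cs=[c for c in cv2.findContours(w,cv2.RETR_EXTERNAL,cv2.CHAIN_APPROX_NONE)[0] if 500<cv2.contourArea(c)<5000]
for c in cs: print('patch',[np.round(x,1) for x in rect(c,.064,a,b)],px(c.reshape(-1,2).mean(0),a,b))
my=cv2.inRange(cv2.cvtColor(im,cv2.COLOR_BGR2HSV),(22,120,150),(35,255,255))
c=max(cv2.findContours(my,cv2.RETR_EXTERNAL,cv2.CHAIN_APPROX_NONE)[0],key=cv2.contourArea); print('yellow',rect(c,.028,a,b))
E
python3 meas.py
```

```text
bed 0 (array([523.21252441, 205.01379395]), (61.96476745605469, 198.27490234375), 7.022954940795898)
bed 0.008 (array([521.78259277, 203.6026001 ]), (61.573699951171875, 197.02354431152344), 7.022988796234131)
th 165
  rib [array([513.7, 267.2]), array([43.2, 25.8]), np.float64(7.0)]
  rib [array([517. , 239.6]), array([43.6, 19.8]), np.float64(7.7)]
  rib [array([520.4, 213.8]), array([43.2, 17.6]), np.float64(7.4)]
  rib [array([523.7, 188.1]), array([43.1, 15.4]), np.float64(6.8)]
  rib [array([526.9, 162.1]), array([43.1, 12.6]), np.float64(7.4)]
  rib [array([530.9, 131. ]), array([43. , 21.5]), np.float64(6.5)]
th 185
  rib [array([514. , 267.3]), array([42.6, 24.8]), np.float64(6.9)]
  rib [array([517.3, 239.6]), array([42.9, 18.6]), np.float64(7.7)]
  rib [array([520.7, 213.7]), array([42.6, 16.3]), np.float64(7.7)]
  rib [array([524. , 188.2]), array([42.4, 14.1]), np.float64(6.7)]
  rib [array([527.1, 162.1]), array([42.7, 11.1]), np.float64(7.1)]
  rib [array([531.1, 131. ]), array([42.4, 20.1]), np.float64(6.6)]
th 200
  rib [array([514.2, 267.3]), array([42.2, 23.9]), np
[... 352 characters left out ...]

patch [array([ 424.2, -204.3]), array([ 2.8, 24.6]), np.float64(9.1)] [406.18612637 290.24244505]
patch [array([ 439.3, -227.8]), array([22.7, 22.5]), np.float64(10.4)] [417.79550971 280.86670712]
patch [array([ 445. , -187.7]), array([33.1, 14.5]), np.float64(10.8)] [396.68329125 281.52756734]
patch [array([ 471.5, -209.8]), array([17.2,  9.2]), np.float64(10.7)] [406.94929245 268.14347484]
patch [array([ 539.3, -198.5]), array([16.8,  9.2]), np.float64(10.9)] [399.21474359 237.48157051]
patch [array([ 609.6, -185.1]), array([16.9,  9.1]), np.float64(11.4)] [390.55180921 206.38898026]
yellow (array([ 437.96310425, -216.89181519]), (13.25498104095459, 51.08918762207031), 10.570387840270996)
```

```bash
cat >> h.py <<'E'
def quat(yaw,flip=False):
    # tool z down, tool y along frame y of yaw (or opposite)
    c,s=np.cos(yaw),np.sin(yaw); y=np.array([-s,c,0])*(-1 if flip else 1); z=np.array([0,0,-1.]); x=np.cross(y,z)
    return R.from_matrix(np.c_[x,y,z]).as_quat()
STY=np.radians(10.4); TAB=np.array([.4715,-.2098])
GY=np.radians(7.15); COMB=np.array([.5224,.2003])
yd=np.array([-np.sin(GY),np.cos(GY)]); xd=np.array([np.cos(GY),np.sin(GY)])
def slot(n,dy=0): return COMB+yd*((52-26*(n-1))/1000+dy)
E
python3 - <<'E'
from h import *
from rig import ik,status
f=dict(np.load("pics/top0.npz")); d=f['depth']
v,u=np.mgrid[0:480,0:640]; ok=d>0
n=cv2.undistortPoints(np.c_[u.ravel(),v.ravel()].astype(float).reshape(-1,1,2),K(f),np.asarray(f['dist'],float)).reshape(-1,2)
P=(np.c_[n[:,0],-n[:,1],-np.ones(len(n))]*d.reshape(-1,1))@rot(f).T+f['position']
P=P[ok.ravel()]
for nm,c in(("tab",TAB),("comb",COMB)):
    r=np.linalg.norm(P[:,:2]-c,axis=1)
    for a,b in((0,.07),(.07,.1),(.1,.13),(.13,.16),(.16,.2)):
        m=(r>=a)&(r<b); print(nm,a,b,'maxz',P[m,2].max().round(3))
m=(P[:,2]>.04)&(abs(P[:,1])<.35)&(P[:,0]>.35)&(P[:,0]<.75); print('block-ish',[P[m&(P[:,1]<-.28)].min(0),P[m&(P[:,1]<-.28)].max(0)])
for fl in(0,1):
    for nm,p,y in(("tab",TAB,STY),("comb",COMB,GY)):
        for z in(.033,.15): print(nm,fl,z,np.round(ik([*p,z],quat(y,fl)),2) if ik([*p,z],quat(y,fl)) is not None else None)
E
```

```text
tab 0 0.07 maxz 0.071
tab 0.07 0.1 maxz 0.068
tab 0.1 0.13 maxz 0.111
tab 0.13 0.16 maxz 0.109
tab 0.16 0.2 maxz 0.108
comb 0 0.07 maxz 0.051
comb 0.07 0.1 maxz 0.052
comb 0.1 0.13 maxz 0.014
comb 0.13 0.16 maxz 0.027
comb 0.16 0.2 maxz 0.22
block-ish [array([ 0.41032186, -0.34990283,  0.04011523]), array([ 0.44620983, -0.32062983,  0.11051611])]
tab 0 0.033 [ 0.6   0.93 -0.45  2.02  0.99  0.43  1.12]
tab 0 0.15 [ 0.66  0.73 -0.55  1.96  0.64  0.62  1.44]
comb 0 0.033 [-0.3   0.93 -0.25  1.89  0.56  0.39  0.72]
comb 0 0.15 [-0.24  0.74 -0.35  1.84  0.41  0.63  0.85]
tab 1 0.033 [ 0.28  0.91  0.08  2.03 -0.31  0.22 -0.75]
tab 1 0.15 [ 0.22  0.7   0.18  1.99 -0.25  0.48 -0.8 ]
comb 1 0.033 [-0.58  0.94  0.24  1.91 -0.57  0.36 -1.35]
comb 1 0.15 [-0.68  0.77  0.4   1.87 -0.5   0.61 -1.41]
```

Run:
```python
from h import *
sd=np.array([-np.sin(STY),np.cos(STY)]); sx=np.array([np.cos(STY),np.sin(STY)])
for n in("top","scene"):
    f=dict(np.load(f"pics/{n}0.npz")); d=f['depth']
    v,u=np.mgrid[0:480,0:640]
    q=cv2.undistortPoints(np.c_[u.ravel(),v.ravel()].astype(float).reshape(-1,1,2),K(f),np.asarray(f['dist'],float)).reshape(-1,2)
    P=(np.c_[q[:,0],-q[:,1],-np.ones(len(q))]*d.reshape(-1,1))@rot(f).T+f['position']
    P=P[d.ravel()>0]
    m=(P[:,2]>.03)&(P[:,2]<.2)&(P[:,0]>.36)&(P[:,0]<.55)&(P[:,1]<-.27)&(P[:,1]>-.45)
    rel=(P[m,:2]-TAB); a=rel@sx; b=rel@sd
    print(n,m.sum(),'x along stand',np.percentile(a,[0,5,50,95,100]).round(3),'y',np.percentile(b,[0,5,50,95,100]).round(3),'z',np.percentile(P[m,2],[0,50,95,100]).round(3))
    m=(P[:,2]>-.05)&(P[:,2]<.3)&(P[:,0]>.36)&(P[:,0]<.45)&(abs(P[:,1])<.05); print('table z',np.median(P[m,2]))
f=dict(np.load("pics/top0.npz")); cv2.imwrite("pics/blk.png",cv2.resize(f['color'][260:320,440:510],None,fx=8,fy=8,interpolation=cv2.INTER_CUBIC))
f=dict(np.load("pics/scene0.npz")); cv2.imwrite("pics/blk2.png",cv2.resize(f['color'][240:300,400:460],None,fx=8,fy=8,interpolation=cv2.INTER_CUBIC))
```

```text
top 495 x along stand [-0.096 -0.092 -0.073 -0.052 -0.047] y [-0.154 -0.144 -0.122 -0.104 -0.1  ] z [0.031 0.101 0.107 0.111]
table z 0.00021863317712478292
scene 564 x along stand [-0.105 -0.098 -0.082 -0.065 -0.047] y [-0.16  -0.149 -0.126 -0.105 -0.101] z [0.03  0.077 0.106 0.11 ]
table z nan
  return _methods._mean(a, axis=axis, dtype=dtype,
  ret = ret.dtype.type(ret / rcount)
```

View pics/blk.png

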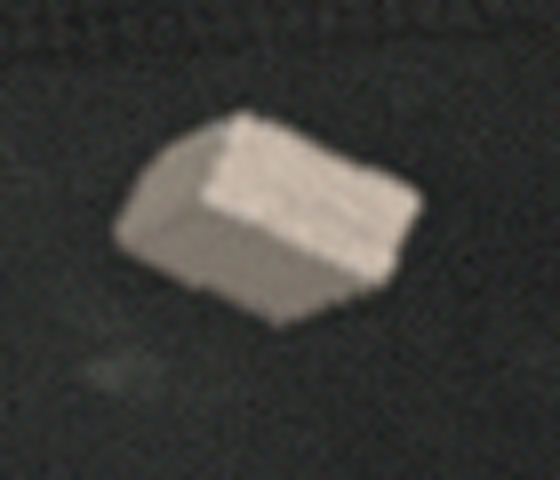

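View pics/blk2.png

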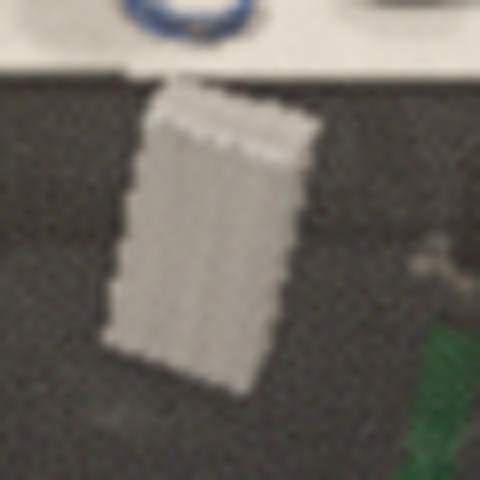

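The depth shows a 110 mm block that is about 6 mm outside the gripper body in y and 10 mm in x, so a straight descent clears it. I'll go for the grasp.

Run:
```python
from h import *
from rig import r, claw, ik, status, grab_frame
q=quat(STY)
r.move_ptp([*TAB,.13],q)
print(status.observe()['time'],status.observe()['eef_pos'])
f=grab_frame("top"); cv2.imwrite("pics/top1.png",f["color"][150:390,120:500].repeat(2,0).repeat(2,1)); np.savez("pics/top1.npz",**f)
f=grab_frame("scene"); cv2.imwrite("pics/scene1.png",f["color"]); np.savez("pics/scene1.npz",**f)
```

```text
3.125 [ 0.4721223  -0.20891482  0.13013376]
```

View pics/top1.png

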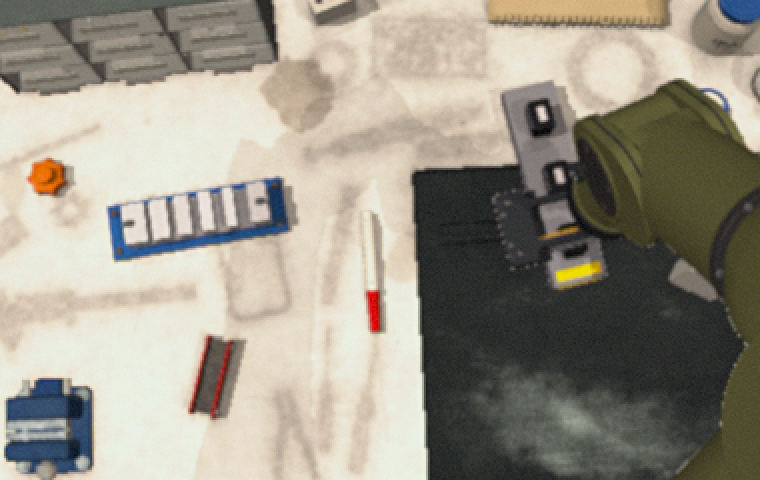

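View pics/scene1.png

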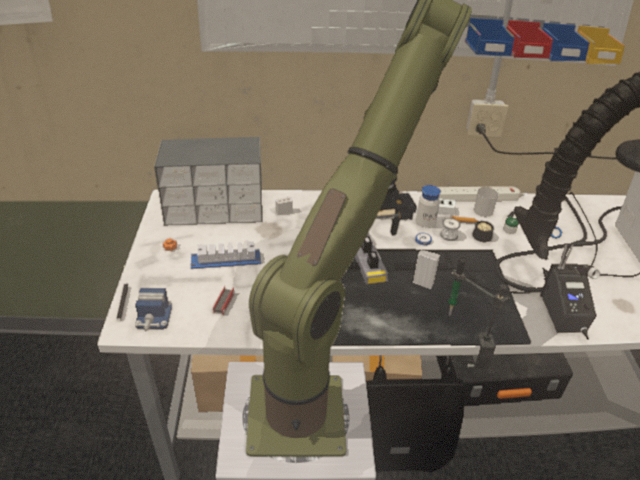

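The top view shows the hand centred over the target tab, with the yellow mark at about (578,272) in that doubled crop. The ladder, marker and knob are undisturbed. The scene view now shows the ladder unobstructed at (226,257). Next I'll descend and grip.

Run:
```python
from h import *
from rig import r, claw, ik, status, grab_frame
def st(t):
    s=status.observe(); print(t,round(s['time'],2),np.round(s['eef_pos'],4),np.round(s['ft_force'],2),round(s['gripper_width']*88,1))
st('above')
hit=r.move_l([*TAB,.034],speed=.12,max_force=10); st(f'down hit={hit}')
if not hit:
    claw.close(); st('closed')
    hit=r.move_l([*TAB,.060],speed=.1,max_force=15); st(f'lift {hit}')
    hit=r.move_l([*TAB,.15],speed=.15); st(f'lift {hit}')
    f=grab_frame("top"); cv2.imwrite("pics/top2.png",f["color"][150:390,120:500].repeat(2,0).repeat(2,1))
    f=grab_frame("scene"); cv2.imwrite("pics/scene2.png",f["color"][140:340,240:500].repeat(3,0).repeat(3,1))
```

```text
above 3.23 [ 0.4719 -0.2091  0.1301] [-0.09  0.   -0.47] 88.1
down hit=False 4.17 [ 0.4718 -0.2098  0.0344] [-0.27 -1.52  0.46] 88.1
closed 5.16 [ 0.4716 -0.2101  0.034 ] [ 0.51 -1.48  0.13] 23.6
lift False 5.57 [ 0.4716 -0.2096  0.0601] [-0.15  0.1  -1.73] 23.8
lift False 6.32 [ 0.4708 -0.2098  0.1492] [ 0.07 -0.73 -1.1 ] 23.6
```

View pics/scene2.png

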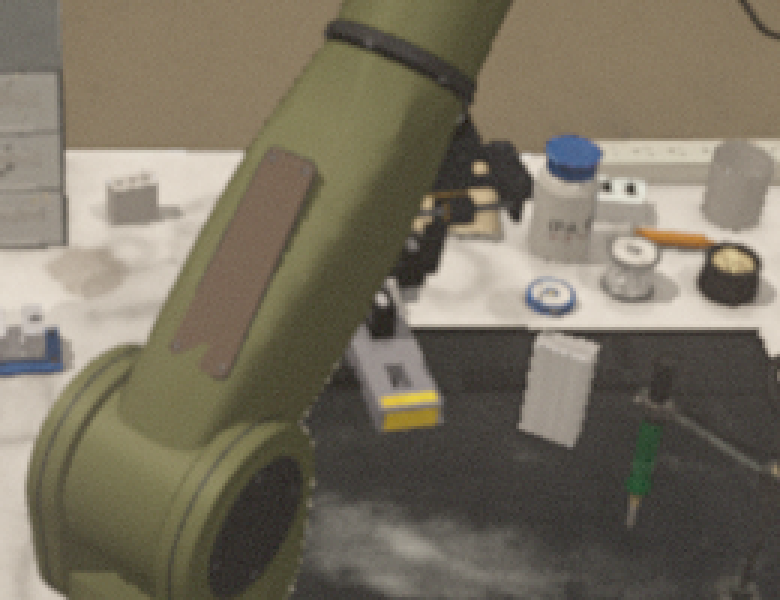

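The tab is held at a width of 23.6 mm against the nominal 24. In the scene picture its pocket at (400,375) is empty and the neighbouring tabs are still in place. Now to the narrowest slot.

```bash
cat >> h.py <<'E'
def st(t):
    from rig import status
    s=status.observe(); F=np.array(s['ft_force']); p=np.array(s['eef_pos'])
    g=(p[:2]-COMB); print(t,round(s['time'],2),'comb xy mm',np.round([g@xd*1e3,g@yd*1e3],2),'z',round(p[2]*1e3,2),'F comb',np.round([F[:2]@xd,F[:2]@yd,F[2]],2),'w',round(s['gripper_width']*88,1))
    return s
E
python3 - <<'E'
from h import *
from rig import r, claw, ik, status, grab_frame
q=quat(GY)
r.move_ptp([*slot(1),.12],q); st('over1')
r.move_l([*slot(1),.078],speed=.12); r.dwell(.2); st('near')
hit=r.move_l([*slot(1),.064],speed=.02,max_force=4); st(f'touch {hit}')
r.dwell(.15); st('hold')
r.move_l([*slot(1),.078],speed=.08); st('up')
f=grab_frame("top"); cv2.imwrite("pics/top3.png",f["color"][200:320,140:340].repeat(4,0).repeat(4,1))
f=grab_frame("scene"); cv2.imwrite("pics/scene3.png",f["color"][180:320,100:340].repeat(3,0).repeat(3,1))
E
```

```text
over1 8.12 comb xy mm [ 0.43 49.93] z 119.83 F comb [ 0.29  0.26 -1.46] w 23.9
near 8.82 comb xy mm [ 0.56 52.21] z 78.81 F comb [-1.06  0.55 -1.73] w 23.6
touch True 9.38 comb xy mm [ 0. 52.] z 66.76 F comb [-0.14 -0.4   4.71] w 23.5
hold 9.53 comb xy mm [-3.000e-02  5.205e+01] z 66.9 F comb [-0.47 -0.63  4.54] w 24.2
up 9.82 comb xy mm [1.000e-02 5.188e+01] z 78.14 F comb [-0.04 -0.32 -1.46] w 23.9
```

View pics/top3.png

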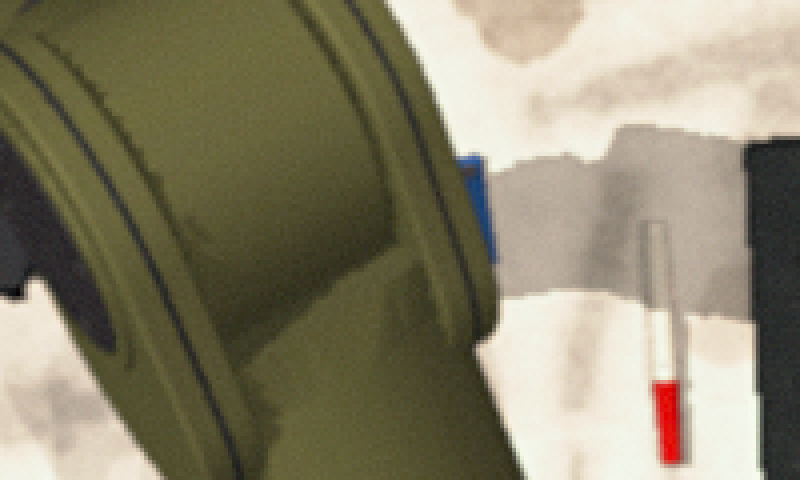

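View pics/scene3.png

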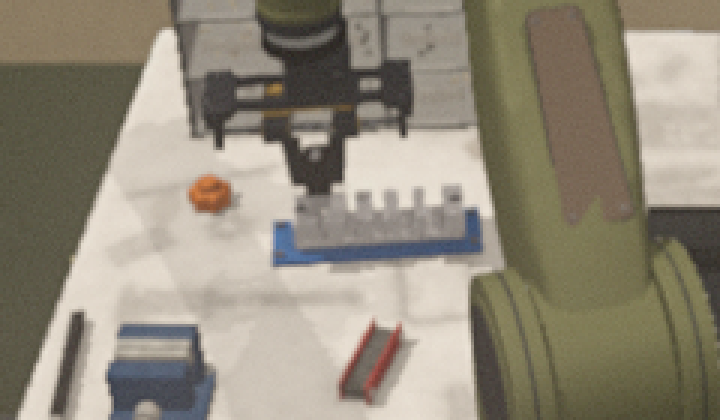

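Over slot 1 the blade was held up at about 4.5 N with the tip roughly at z = 43, which matches the comb top pressed slightly. The scene view shows the tab above the left (narrow) end of the comb. On to slot 2, then slot 3 with a gentle y-sweep.

```bash
cat >> h.py <<'E'
def touch(n,dy=0):
    from rig import r
    r.move_l([*slot(n,dy),.074],speed=.1); r.dwell(.15); b=st('near %d'%n)['ft_force'][2]
    hit=r.move_l([*slot(n,dy),.062],speed=.02,max_force=4); s=st(f'touch {hit}'); r.dwell(.1); return hit,b,s
def sweep(n,dys,b,z=.0667):
    from rig import r,status
    for dy in dys:
        r.move_l([*slot(n,dy),z],speed=.02); fs=[]
        for _ in range(3):
            r.dwell(.03); s=status.observe(); fs.append(s['ft_force'])
        F=np.mean(fs,0); p=np.array(s['eef_pos']); print('  dy %.2f act %.2f z %.2f Fy %.1f Fz net %.1f'%(dy*1e3,((p[:2]-slot(n))@yd)*1e3,p[2]*1e3,F[:2]@yd,F[2]-b))
        if F[2]-b<1.8: return dy
        if F[2]-b>14: print('too much'); return None
    return None
E
python3 - <<'E'
from h import *
from rig import r, claw, ik, status, grab_frame
touch(2); st('hold'); r.move_l([*slot(2),.074],speed=.1)
hit,b,s=touch(3); st('hold')
if hit:
    print(sweep(3,np.array([.5,1,1.5,2,2.5,1.25,0,-.5,-1,-1.5,-2,-2.5])*1e-3,b))
    st('end')
E
```

```text
near 2 10.48 comb xy mm [ 0.08 26.67] z 74.11 F comb [ 0.77  1.23 -1.03] w 23.9
touch True 10.92 comb xy mm [ 0.14 26.39] z 66.61 F comb [-0.31  0.65  4.9 ] w 23.7
hold 11.02 comb xy mm [ 0.1  26.39] z 66.82 F comb [ 0.26 -0.04  4.22] w 23.7
near 3 11.82 comb xy mm [-0.02  0.91] z 74.02 F comb [ 0.37  0.08 -0.63] w 23.9
touch True 12.26 comb xy mm [0.12 0.38] z 66.6 F comb [-0.26 -0.01  5.35] w 23.6
hold 12.36 comb xy mm [0.1  0.37] z 66.82 F comb [-0.26 -0.48  5.72] w 23.8
  dy 0.50 act 0.40 z 66.82 Fy -1.0 Fz net 5.5
  dy 1.00 act 0.44 z 66.70 Fy -1.9 Fz net 5.5
  dy 1.50 act 0.50 z 66.64 Fy -1.9 Fz net 5.8
  dy 2.00 act 0.58 z 66.64 Fy -2.9 Fz net 6.0
  dy 2.50 act 0.79 z 66.61 Fy -3.4 Fz net 6.2
  dy 1.25 act 0.67 z 66.70 Fy -1.6 Fz net 5.7
  dy 0.00 act 0.58 z 66.77 Fy 0.5 Fz net 5.7
  dy -0.50 act 0.50 z 66.81 Fy 2.7 Fz net 5.8
  dy -1.00 act -0.60 z 66.77 Fy 2.9 Fz net 5.6
  dy -1.50 act -1.47 z 66.75 Fy 3.8 Fz net 5.6
  dy -2.00 act -2.09 z 66.71 Fy 3.0 Fz net 5.9
  dy -2.50 act -2.64 z 66.70 Fy 3.3 Fz net 5.5
None
end 16.56 comb xy mm [ 0.05 -2.64] z 66.7 F comb [0.08 3.13 4.81] w 23.8
```

The sweep covered 0 to -2.6 mm without a drop. Towards + the blade stuck by friction, so I'll re-touch at +3 and sweep back.

Run:
```python
from h import *
from rig import r, claw, ik, status, grab_frame
r.move_l([*slot(3,-.0025),.072],speed=.1)
hit,b,s=touch(3,.003)
if hit:
    print(sweep(3,np.array([2,1,0,-.5,-1])*1e-3,b))
    st('end')
```

```text
near 3 17.21 comb xy mm [-0.14  2.8 ] z 73.88 F comb [-0.07  0.21 -0.19] w 23.3
touch True 17.63 comb xy mm [0.11 2.95] z 66.83 F comb [-0.68 -0.37  4.83] w 23.7
  dy 2.00 act 2.81 z 66.90 Fy 2.2 Fz net 4.6
  dy 1.00 act 1.65 z 66.83 Fy 2.7 Fz net 4.2
  dy 0.00 act 0.10 z 66.76 Fy 3.4 Fz net 5.3
  dy -0.50 act -0.43 z 66.76 Fy 3.8 Fz net 5.2
  dy -1.00 act -1.01 z 66.72 Fy 3.6 Fz net 5.2
None
end 19.48 comb xy mm [ 0.05 -1.01] z 66.72 F comb [0.92 4.13 5.19] w 23.5
```

Slot 3 refuses the tab over the whole range from +2.9 to -2.6 mm. On to slot 4.

Run:
```python
from h import *
from rig import r, claw, ik, status, grab_frame
r.move_l([*slot(3,-.001),.072],speed=.1)
hit,b,s=touch(4)
if hit:
    r.move_l([*slot(4),.072],speed=.1)
    hit,b,s=touch(4,.003)
if hit:
    print(sweep(4,np.array([2,1.5,1,.5,0,-.5,-1,-1.5,-2,-2.5,-3])*1e-3,b))
st('end')
```

```text
near 4 20.28 comb xy mm [ -0.03 -25.16] z 74.0 F comb [-0.5   0.21 -0.93] w 23.5
touch True 20.71 comb xy mm [  0.1  -25.65] z 66.83 F comb [ 0.45 -0.5   4.35] w 23.6
near 4 21.46 comb xy mm [ -0.12 -23.07] z 73.87 F comb [-0.51  0.05 -0.79] w 23.6
touch True 21.88 comb xy mm [  0.12 -23.03] z 66.85 F comb [-0.09 -0.26  4.72] w 23.9
  dy 2.00 act 2.78 z 66.89 Fy 2.5 Fz net 5.8
  dy 1.50 act 1.94 z 66.80 Fy 2.9 Fz net 5.9
  dy 1.00 act 1.11 z 66.74 Fy 2.9 Fz net 6.3
  dy 0.50 act 0.48 z 66.73 Fy 2.4 Fz net 5.8
  dy 0.00 act 0.00 z 66.70 Fy 3.1 Fz net 5.7
  dy -0.50 act -0.48 z 66.70 Fy 2.8 Fz net 6.1
  dy -1.00 act -1.01 z 66.68 Fy 3.5 Fz net 5.6
  dy -1.50 act -1.77 z 66.67 Fy 2.6 Fz net 5.6
  dy -2.00 act -2.22 z 66.65 Fy 2.5 Fz net 4.9
  dy -2.50 act -2.68 z 66.67 Fy 2.8 Fz net 5.4
  dy -3.00 act -3.10 z 66.67 Fy 2.5 Fz net 5.5
None
end 25.83 comb xy mm [ -0.08 -29.1 ] z 66.67 F comb [-0.17  1.99  4.68] w 23.8
```

Slot 4 also refuses the tab across ±3 mm. On to slot 5. The width of play there will confirm which tab this is.

Run:
```python
from h import *
from rig import r, claw, ik, status, grab_frame
r.move_l([*slot(4,-.003),.072],speed=.1)
hit,b,s=touch(5,0.003)
if hit:
    print(sweep(5,np.array([2,1.5,1,.5,0,-.5,-1,-1.5,-2,-2.5,-3])*1e-3,b))
st('end')
```

```text
near 5 26.58 comb xy mm [-4.000e-02 -4.832e+01] z 73.96 F comb [-0.35 -0.29 -1.13] w 23.9
touch True 27.01 comb xy mm [  0.12 -48.7 ] z 66.82 F comb [-0.1   0.04  4.75] w 23.6
  dy 2.00 act 2.89 z 66.90 Fy 2.4 Fz net 5.6
  dy 1.50 act 1.82 z 66.78 Fy 3.3 Fz net 6.0
  dy 1.00 act 1.06 z 66.75 Fy 3.0 Fz net 6.5
  dy 0.50 act 0.58 z 66.73 Fy 3.1 Fz net 6.4
  dy 0.00 act -0.01 z 66.69 Fy 3.7 Fz net 5.0
  dy -0.50 act -1.39 z 66.19 Fy 1.5 Fz net 1.2
-0.0005
end 29.21 comb xy mm [ -0.61 -53.39] z 66.19 F comb [ 1.32  1.23 -0.23] w 24.0
```

Run:
```python
from h import *
from rig import r, claw, ik, status, grab_frame
hit=r.move_l([*slot(5,-.0012),.062],speed=.02,max_force=5); st(f'lower {hit}')
for dy in(-.0012,-.003,-.0045,-.0012,.001,.0025,-.0012):
    r.move_l([*slot(5,dy),.062],speed=.02); r.dwell(.1); st(f'dy {dy*1e3}')
```

```text
lower False 29.6 comb xy mm [ -0.41 -53.38] z 61.62 F comb [-0.4   1.63 -1.79] w 23.5
dy -1.2 29.95 comb xy mm [ -0.26 -53.33] z 61.95 F comb [-1.11  1.49 -1.39] w 23.8
dy -3.0 30.3 comb xy mm [ -0.17 -53.55] z 62.01 F comb [-1.23  5.37 -2.8 ] w 23.8
dy -4.5 30.65 comb xy mm [ -0.16 -53.65] z 62.04 F comb [-1.79  7.82 -4.25] w 23.9
dy -1.2 31.07 comb xy mm [ -0.   -53.41] z 62.0 F comb [-0.61  2.32 -0.92] w 23.6
dy 1.0 31.43 comb xy mm [  0.14 -52.25] z 62.02 F comb [-0.02 -1.82  0.09] w 23.9
dy 2.5 31.77 comb xy mm [  0.11 -52.1 ] z 62.01 F comb [ 0.99 -6.53  1.05] w 23.7
dy -1.2 32.21 comb xy mm [ 1.00e-02 -5.24e+01] z 62.01 F comb [-0.49  0.03 -1.19] w 23.6
```

The play is about 1.2 mm (-53.5 to -52.2), so slot 5 is the suiting slot. Its offset of about -0.85 mm from my estimate lies inside what I swept on slots 3 and 4. I'll seat the tab.

Run:
```python
from h import *
from rig import r, claw, ik, status, grab_frame
dy=-.00085
r.move_l([*slot(5,dy),.062],speed=.02); 
hit=r.move_l([*slot(5,dy),.0485],speed=.03,max_force=5); s=st(f'seat {hit}')
r.dwell(.1); st('hold')
```

```text
seat True 32.93 comb xy mm [-1.00e-02 -5.29e+01] z 48.36 F comb [0.15 0.58 5.41] w 23.6
hold 33.03 comb xy mm [-2.00e-02 -5.29e+01] z 48.48 F comb [-0.33 -1.06  4.91] w 23.8
```

It stopped 18.2 mm below the blade-contact height with about 6 N net load, which means shoulders down. I'll ease off, release and retreat.

Run:
```python
from h import *
from rig import r, claw, ik, status, grab_frame
dy=-.00085
r.move_l([*slot(5,dy),.0492],speed=.02); st('eased')
claw.let_go(); r.dwell(.2); st('open')
r.move_l([*slot(5,dy),.15],speed=.12); st('up')
r.move_ptp([.45,-.05,.25],quat(GY)); st('away')
for n in("top","scene"):
    f=grab_frame(n); np.savez(f"pics/{n}5.npz",**f)
    cv2.imwrite(f"pics/{n}5.png",f["color"])
f=dict(np.load("pics/top5.npz")); cv2.imwrite("pics/top5c.png",cv2.resize(f['color'][220:300,130:280],None,fx=5,fy=5,interpolation=cv2.INTER_CUBIC))
f=dict(np.load("pics/scene5.npz")); cv2.imwrite("pics/scene5c.png",cv2.resize(f['color'][215:295,150:290],None,fx=5,fy=5,interpolation=cv2.INTER_CUBIC))
```

```text
eased 33.28 comb xy mm [-1.000e-02 -5.285e+01] z 49.29 F comb [-1.18 -0.76  3.24] w 23.5
open 34.52 comb xy mm [  0.   -52.83] z 49.22 F comb [ 0.14 -0.02 -0.47] w 88.3
up 35.51 comb xy mm [ -0.47 -53.11] z 149.41 F comb [ 0.01 -0.03 -0.25] w 87.9
away 36.44 comb xy mm [-102.21 -238.29] z 249.72 F comb [ 0.45  0.06 -0.31] w 87.9
```

View pics/top5c.png

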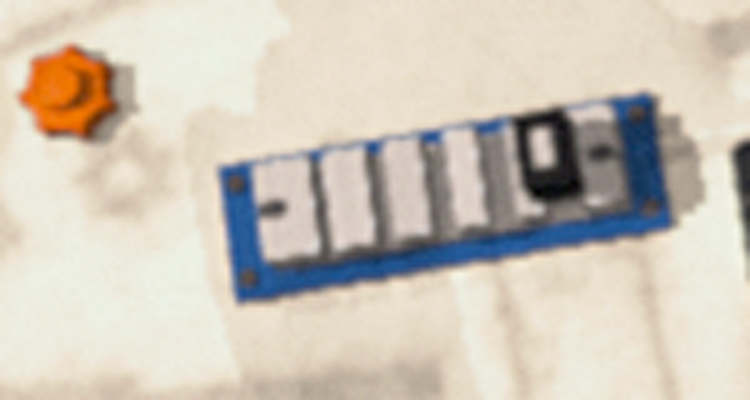

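View pics/scene5c.png

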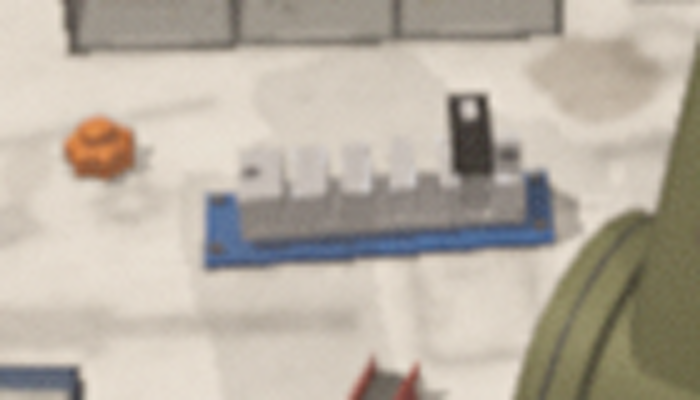

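View pics/top5.png

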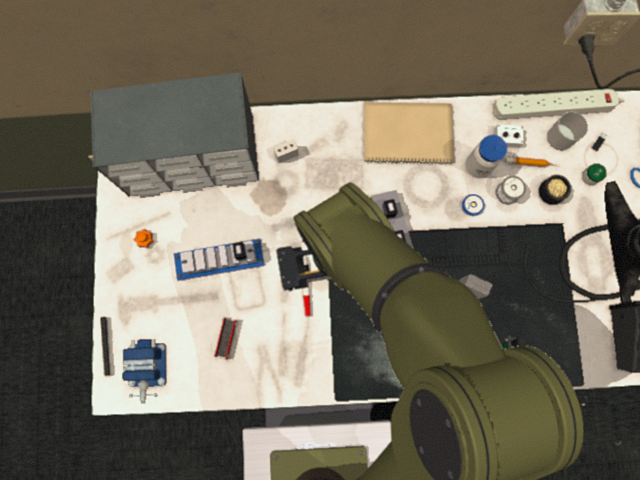

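The top view shows the tab's white patch at about (238,250) in the last slot, and the scene view has it at about (244,237), upright with its shoulders on the comb. The knob, spool and block look unmoved, and only part of the stand and marker is visible past the arm. I'll check the height and position by casting both rays.

Run:
```python
from h import *
t=dict(np.load("pics/top5.npz")); s=dict(np.load("pics/scene5.npz"))
def patch(f,a,b,c,d,th):
    im=cv2.resize(f['color'][b:d,a:c],None,fx=8,fy=8,interpolation=cv2.INTER_CUBIC).min(2)
    n,l,stt,ce=cv2.connectedComponentsWithStats((im>th).astype(np.uint8))
    h,w=im.shape; k=[i for i in range(1,n) if stt[i,0]>0 and stt[i,1]>0 and stt[i,0]+stt[i,2]<w and stt[i,1]+stt[i,3]<h]
    i=max(k,key=lambda i:stt[i,4]); return (ce[i]+.5)/8-.5+[a,b]
a=patch(t,233,243,246,260,120); 
b=patch(s,240,233,249,244,120)
print(a,b)
for z in(.07,.08,.09):
    for n,f,p in(("top",t,a),("scene",s,b)):
        w=cast(f,p,z)[0,:2]-COMB; print(z,n,np.round([w@xd*1e3,w@yd*1e3],1))
```

```text
Traceback (most recent call last):
ValueError: max() iterable argument is empty
```

Run:
```python
from h import *
from rig import r
t=dict(np.load("pics/top5.npz")); s=dict(np.load("pics/scene5.npz"))
for z in(.07,.08,.09):
    for n,f,p in(("top",t,(238.0,249.2)),("scene",s,(243.3,236.1))):
        w=cast(f,p,z)[0,:2]-COMB; print(z,n,np.round([w@xd*1e3,w@yd*1e3],1))
# clear view of the stand
from rig import grab_frame
from h import *
r.move_ptp([.42,.12,.28],quat(GY)); st('away')
f=grab_frame("top"); cv2.imwrite("pics/top6.png",cv2.resize(f['color'][170:340,130:450],None,fx=2.4,fy=2.4,interpolation=cv2.INTER_CUBIC))
```

```text
0.07 top [  1.5 -50.8]
0.07 scene [ 12.4 -54.3]
0.08 top [ -0.6 -51.9]
0.08 scene [ -0.6 -54.2]
0.09 top [ -2.8 -53.1]
0.09 scene [-13.7 -54.1]
away 37.27 comb xy mm [-111.59  -67.92] z 279.47 F comb [ 0.92 -1.05 -0.23] w 87.9
```

View pics/top6.png

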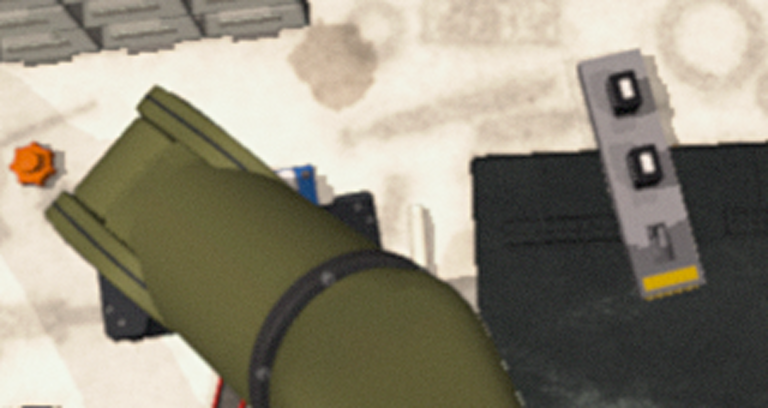

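The two rays agree on a tab top at z = 80 mm, which is fully home, at comb x ≈ -0.6 and y ≈ -52 to -54 mm. The picture shows the other two tabs at about (625,92) and (645,165) still in their pockets. I'm handing the job in.

Run:
```python
from rig import workorder
print(workorder.close_job())
```

```text
the job is handed in; nothing more can be done
None
```

The tab from the yellow-end pocket is seated in the last (16 mm) slot, released, with its shoulders down on the ladder. I handed the job in at about 37 s and got no verdict back.

- **Sizing:** I rested the tab on slots 1 and 2 at about 5–6 N. I then swept it about ±3 mm along slots 3 and 4 at the same force, and both refused it. Slot 5 accepted it with about 1.2 mm of side play, which fits a tab in its matching slot. That also placed the slots about 0.85 mm from where I had measured them, inside the range I swept.
- **Seating:** It stopped 18.2 mm below first blade contact, against a nominal 18 mm. The two camera rays put its top at z ≈ 80 mm, which is fully home. They disagree by about 2 mm along the row (-51.9 and -54.2 mm), within the camera calibration.
- **Other items:** The other two tabs are still in their pockets, and the knob and spool look unmoved. The marker was only partly visible past the arm, but what showed was in place.
- **Problems along the way:** The first sweep of slot 3 stuck by friction in one direction, so I repeated it from the other side. One automatic check of the tab's white patch failed, so I read those pixel positions by eye instead.

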